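# Hold a probe centred in the bore of a measuring cell

### The arm

A 7-joint arm with a two-finger parallel gripper is mounted at the origin on a cart in front of the work surface, level with it; the furniture and walls round the work are solid. World frame = base frame: x ahead of the robot, y to its left, z up, the work surface at z = 0. Lengths are in m, angles in rad, forces in N, time in s.
With the tool pointing down it reaches from about 0.425 to 0.925 m from the base axis. Payload 6.8 kg.
Tool frame: the origin (TCP) lies at the very end of the fingers, on their centre line; the grasp point (between the pads) lies r.grasp_offset behind it (r.grasp_offset is the distance from the TCP to the grasp point, in m); z points along the fingers, y is the direction in which the jaws open and shut (so a half turn about z gives the same grasp; the last joint's range is limited). The gripper opens to 85 mm and grips with 20 to 120 N. Pads are 22 mm wide; open, the fingers measure 114 mm over their backs; the gripper's body (76 mm by 85 mm) begins 54 mm behind the grasp point. The pads swing forward as they close: fully open they stand 13 mm farther back than shut.
Start: joints at [-1.28, 0.477, 0.022, 1.555, -0.011, 1.109, -0.083], TCP at [0.262, 0.622, 0.231] pointing down, gripper open.
Joint ranges: [-2.96, 2.96], [-0.34, 2.1], [-1.41, 1.46], [0.24, 2.44], [-1.37, 4.51], [0.17, 1.92], [-2.96, 2.96]. Speed limits (rad/s): [2.39, 2.39, 3.14, 3.14, 3.14, 3.14, 3.14].

### API

Orientations are given as a rotation vector (axis times angle).
In Python, from bench import r gives the robot as it stands.
- The arm moves only by the shell command python3 -m jog 'ROWS' [FORCE]. ROWS is JSON, one flat list of numbers, 7 for each row, row after row: the turn, a rotation vector about the tool's x, y, z normalised to -1 to 1, where 1 is 180 degrees, then the shift along the tool's x, y, z normalised to -1 to 1, where 1 is 200 mm, then the opening, from 0 (shut) to 1 (fully open). In form: [wx, wy, wz, x, y, z, hand, wx, wy, wz, x, y, z, hand, ...]. A call has 1 to 12 rows; each row is the pose to reach, as a shift and turn from the pose measured when the call began, along the tool's axes at that moment, turning the shorter way round; what a row does not reach only later rows make up. A row lasts 1/10 s, in which the tool goes at most 50 mm and 8.59 degrees, less where a joint would pass 70% of its speed; a pose out of reach is approached as far as the arm can. A call with a number of a shift or a turn outside -1 to 1 is refused whole. A call with a gripper value outside its range is refused whole. The fingers move at their own pace and stop on an object; FORCE is the grip in N (left out, the last holds). Time passes only in rows, so rows that repeat a pose let the fingers close. It gives the time, the measured TCP pose, the force and the opening at its end, in the units of the state.
- r.get_obs(): the state, without advancing time (a new reading comes with each control period).
- r.grab_frame(name): name is "side" or "top" or "wrist"; returns the picture (384x512x3 uint8, red, green, blue); there is no depth.
- r.calibration(name): a dict with "K" (3x3 intrinsics, pixels), "origin" and "rotation" of the camera in the world; the wrist camera has in their place "T_tool_cam" (4x4, takes a point from camera to tool coordinates, whose origin is the TCP and whose axes are the flange's). Camera axes: x right, y up, looking along -z (the intrinsics and any distortion apply to the point x, -y, -z); pixel columns grow to the right and rows downward; lengths in m; the calibration is good to about 2 mm. A picture is of the moment at which its call begins: read the wrist's pose just before it. calibration takes no time and is no camera call.
- r.hand_in(): hands the job in, once; it reports no verdict.
The state is a dict: "clock": time; "joints": joint angles; "qvel": joint speeds; "tau": joint torques, N m; "tcp_pos": TCP position; "orientation": TCP orientation; "contact_force": force on the tool from outside, world axes, zero at the start; "moment": the same for the moment, N m; "grip_width": finger opening in m.
Only numpy, scipy, OpenCV 4.12 (cv2) and the standard library are available. Lean on these libraries where they do the work, as an engineer would, in place of code of your own. Each camera call takes 0.05 s, during which the arm holds its last target.

### The job

First fold the measuring cell's hinged cover up by its tab until it stands upright (square to the deck) and leave it standing there. Then draw the probe, the rod with the long straight handle, out of the rod stand and lower its stem down the middle of the bore, without the probe ever touching the cell or its cover, until the probe's collar hangs about 1 cm above the deck. Finish while still holding the probe there, upright, centred and still; do not let go, and leave the spare rod and the small things on the bench where they are.

Things in the scene. Friction and masses are not known exactly. Their poses are not given: they have to be found in the camera images.
- measuring_cell: White instrument housing fixed to the bench, 120 (x) x 110 (y) x 100 mm high, flat deck on top. Origin: centre of its underside; z up; its front (display and knob) faces its own -x, the hinge of the cover lies along the rear (+x) edge, parallel to its y.
- bore_mouth (a point): Centre of the mouth of the round bore in the deck, level with the deck (100 mm above the bench), 22 mm ahead (-x) of the housing's centre. The bore is vertical, 22 mm in diameter, 90 mm deep and closed at the bottom. A steel ring 34 mm across is inlaid round the mouth, proud by 1 mm, for looks only.
- cover (a joint): Angle of the cover (grey panel 110 mm long from the hinge, 70 wide, 6 thick, with a tab at its free edge) in rad: 0 lies closed on the deck, 1.57 stands upright; range 0 to 2.4; starts at 0 to 0.3. The hinge is stiff (0.15 N m friction): the cover stays where it is left. The axis runs through point cover_hinge along the housing's y.
- cover_hinge (a point): Point on the hinge axis, middle of the rear edge: 54 mm behind (+x) the housing's centre, 105 mm above the bench.
- cover_tab (a point): Grip point on the cover's tab, 138 mm from the hinge axis, 28 mm beyond the panel's free edge. The tab is 16 mm wide (along the hinge direction), 8 mm thick, 40 mm long beyond the edge. Cover closed, the point is 105 mm above the bench, 24 mm ahead of the housing's front, nothing below it. Pinched across its width, the tab can turn between the fingers. The point turns with the cover.
- probe: The probe, loose, 60 to 130 g. Origin: centre of its collar's underside; z up to the handle. Steel stem 8 mm across, 80 mm long below the collar; steel collar 26 mm across, 6 mm thick; handle: black straight cylinder 20 mm across, 75 mm long, its top 81 mm above the origin. It stands upright in one of the two holes of the rod stand on its collar, the origin 95 mm above the bench.
- probe_tip (a point): Lower end of the probe's stem, 80 mm below the probe's origin.
- rod_stand: Open aluminium stand fixed to the bench, 150 (x) x 60 (y) x 95 mm high, origin: centre of its underside. Two vertical 12 mm holes through its top plate and lower plate, at its x = -35 and +35 mm, y = 0; the probe is in one, the spare rod in the other.
- spare_rod: The spare rod in the other hole: the same stem and collar, but a thin short handle with a 20 mm ball on top, 44 mm above the collar's underside. Origin: centre of the underside of its collar. Not to be disturbed.
- forceps: Steel forceps lying flat on the bench between the cell and the stand, 134 mm long, 9 mm high. Bystander.
- vial: Small vial with yellow cap standing on the bench, 16 mm across, 40 mm high; origin at its underside. Bystander.
- marker: Marker pen lying on the bench, 135 mm long, 16 mm high. Bystander.
- beaker: White beaker standing on the bench, 65 mm across, 80 mm high. Bystander.
Things that resemble listed ones, but are neither listed nor needed, are in the scene too. What is shaped like the probe but green or purple is not meant.

How it is judged:
On the way, in this order (a step that is already met when the one before it is completed fails the run):
1. the cover stands upright (1.37 to 1.77 rad) while the probe is still in its stand (value of joint cover between 1.37 and 1.77 rad and distance of probe from where it was at the start of the episode below 0.01 m), for 0.2 s.
2. the probe is drawn clear of the stand (z of probe_tip in the frame of rod_stand above 0.1 m and contact force between the fingers and probe above 0.5 N), for 0.1 s.
3. the stem is in the bore, its tip at least 20 mm below the deck (z of probe_tip in the frame of bore_mouth below -0.02 m and horizontal distance between probe_tip and bore_mouth below 0.008 m), for 0.1 s.
At the end, for the whole second after the job is handed in: The cover stands at 1.37 to 1.77 rad; the fingers hold the probe with its collar's underside 4 to 18 mm above the deck, the stem's tip and the collar both within 4 mm of the bore's axis sideways, tilt under 0.08 rad, at rest (under 10 mm/s), touching neither cell nor stand (value of joint cover between 1.37 and 1.77 rad and horizontal distance between each of probe_tip, probe and bore_mouth below 0.004 m and z of probe in the frame of bore_mouth between 0.004 and 0.018 m and angle between probe's own z axis and vertical below 0.08 rad and contact force between probe and measuring_cell below 0.2 N and contact force between the fingers and probe above 1 N and linear speed of probe below 0.01 m/s and contact force between probe and rod_stand below 0.2 N); the arm keeps its last pose, push and grip.
It fails at once if the probe touches the measuring cell or its cover (over 0.5 N) (contact force between probe and measuring_cell above 0.5 N).
It fails at once if the spare rod is moved by more than 15 mm (distance of spare_rod from where it was at the start of the episode above 0.015 m).
It fails at once if a bystander (forceps, vial, marker, beaker) is moved by more than 20 mm (distance of any of forceps, vial, marker, beaker from where it was at the start of the episode above 0.02 m).
It also fails if it takes over 72 s, if anything falls off the work surface, if the arm or the gripper's body presses on something with over 40 N, if the wrist force passes 120 N, or if a joint passes its speed limit or range.

## Working session

There is one attempt and no reset: what is moved stays moved. The work goes in short steps, Python scripts to look and compute and a shell command to move; the robot and the scene stay as the last step left them, time stands still between calls to the robot, and variables do not carry over. Pictures are saved under pics/ and viewed, and the job is handed in when it is done.

```bash
ls; mkdir -p pics; python3 - <<'E'
from bench import r
import cv2,numpy as np
np.set_printoptions(precision=4,suppress=True)
o=r.get_obs();print(o);print(r.grasp_offset)
for n in("side","top","wrist"):
    print(n,r.calibration(n))
    cv2.imwrite(f"pics/{n}0.png",r.grab_frame(n)[:,:,::-1])
E
```

```text
pics
{'clock': 0.0, 'joints': array([-1.2801,  0.4778,  0.0224,  1.5564, -0.0115,  1.1093, -0.0831]), 'qvel': array([ 0.0003,  0.0013, -0.001 , -0.0017, -0.0007, -0.0008, -0.0006]), 'tau': array([  0.0001, -59.645 ,   1.608 , -28.12  ,   0.0124,   0.0092,
        -0.    ]), 'tcp_pos': array([0.2619, 0.6215, 0.2303]), 'orientation': array([-0.6222, -3.0792,  0.0028]), 'contact_force': array([-0.3866,  0.3335,  0.4186]), 'moment': array([ 0.0093,  0.0134, -0.0144]), 'grip_width': 0.08528993106100442}
0.0187
side {'K': array([[353.4614,   0.    , 256.248 ],
       [  0.    , 353.4614, 192.1321],
       [  0.    ,   0.    ,   1.    ]]), 'origin': array([0.5916, 0.7768, 0.4233]), 'rotation': array([0.0014, 1.7248, 2.5997])}
top {'K': array([[363.9729,   0.    , 253.9669],
       [  0.    , 363.9729, 192.6278],
       [  0.    ,   0.    ,   1.    ]]), 'origin': array([ 0.4544, -0.017 ,  1.2175]), 'rotation': array([ 0.096 , -0.091 , -1.5832])}
wrist {'K': array([[271.6045,   0.    , 257.574 ],
       [  0.    , 271.6045, 191.1247],
       [  0.    ,   0.    ,   1.    ]]), 'T_tool_cam': array([[ 0.0001,  0.9584,  0.2853,  0.0719],
       [ 1.    ,  0.0001, -0.0005,  0.0005],
       [-0.0005,  0.2853, -0.9584, -0.144 ],
       [ 0.    ,  0.    ,  0.    ,  1.    ]])}
```

View pics/side0.png

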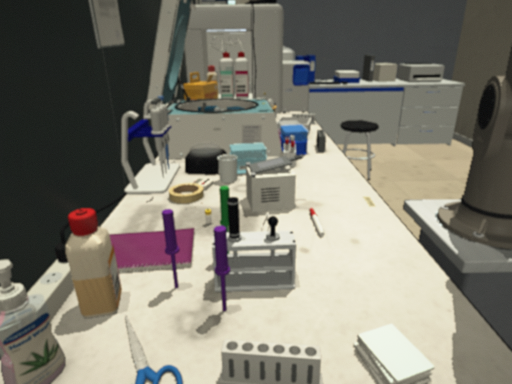

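View pics/top0.png

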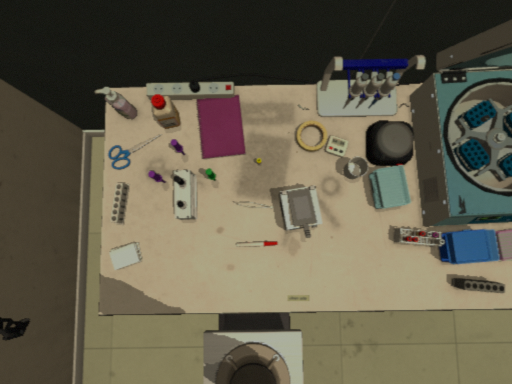

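View pics/wrist0.png

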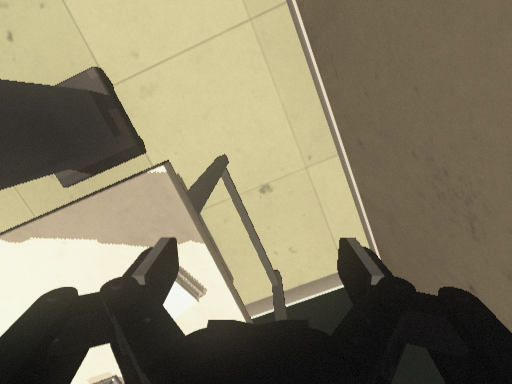

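The top view shows the cell at about (300,208) with its tab at (308,232), and the stand at (184,194). I'll zoom in on both.

```bash
python3 - <<'E'
import cv2
t=cv2.imread("pics/top0.png");s=cv2.imread("pics/side0.png")
a=cv2.resize(t[170:250,260:340],None,fx=7,fy=7,interpolation=cv2.INTER_CUBIC)
cv2.imwrite("pics/c1.png",a)
a=cv2.resize(t[130:230,130:230],None,fx=6,fy=6,interpolation=cv2.INTER_CUBIC)
cv2.imwrite("pics/c2.png",a)
a=cv2.resize(s[140:300,150:340],None,fx=4,fy=3.75,interpolation=cv2.INTER_CUBIC)
cv2.imwrite("pics/c3.png",a)
E
```

```text
(no output)
```

View pics/c1.png

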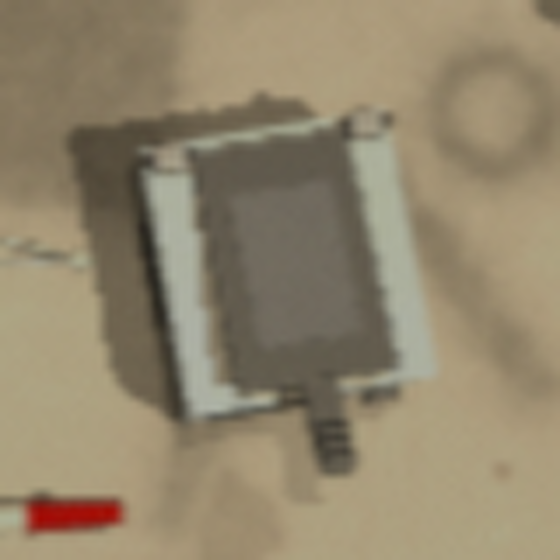

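View pics/c2.png

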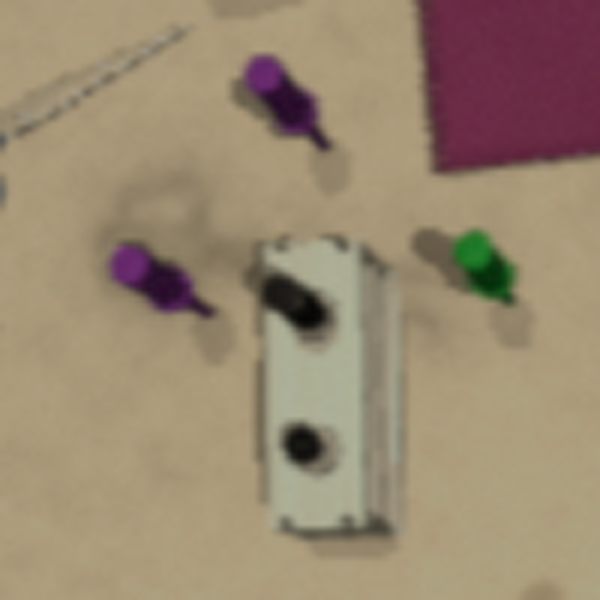

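View pics/c3.png

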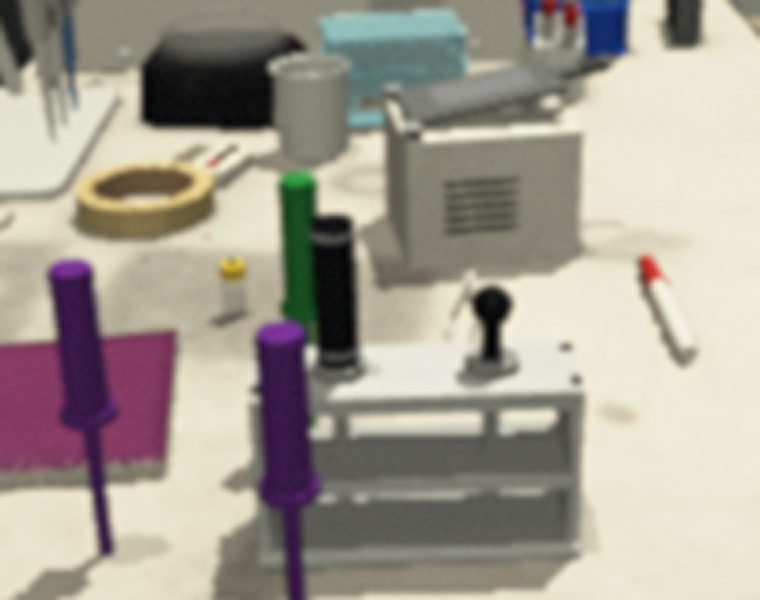

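```bash
cat > h.py <<'E'
import numpy as np,cv2
from scipy.spatial.transform import Rotation as R
from bench import r
np.set_printoptions(precision=4,suppress=True)
def campose(n,obs=None):
    c=r.calibration(n)
    if n=="wrist":
        obs=obs or r.get_obs()
        T=np.array(c["T_tool_cam"]);Rt=R.from_rotvec(obs["orientation"]).as_matrix()
        return c["K"],Rt@T[:3,3]+obs["tcp_pos"],Rt@T[:3,:3]
    return c["K"],np.array(c["origin"]),R.from_rotvec(c["rotation"]).as_matrix()
def ray(n,uv,P=None):
    K,o,M=P or campose(n)
    d=np.array([(uv[0]-K[0,2])/K[0,0],-(uv[1]-K[1,2])/K[1,1],-1.])
    d=M@d;return o,d/np.linalg.norm(d)
def onz(n,uv,z,P=None):
    o,d=ray(n,uv,P);return o+d*(z-o[2])/d[2]
def proj(n,X,P=None):
    K,o,M=P or campose(n);p=M.T@(np.array(X)-o)
    return np.array([K[0,0]*p[0]/-p[2]+K[0,2],-K[1,1]*p[1]/-p[2]+K[1,2]])
def rowof(Xw,Rw,obs=None):
    """shift & turn in jog units from current pose to TCP pos Xw, rot matrix Rw"""
    obs=obs or r.get_obs();R0=R.from_rotvec(obs["orientation"])
    return np.r_[(R0.inv()*R.from_matrix(Rw)).as_rotvec()/np.pi,R0.inv().apply(np.array(Xw)-obs["tcp_pos"])/0.2]
E
python3 - <<'E'
from h import *
for p in [(280.7,192.1),(315,187.1),(322.4,223.6),(287.1,229.3)]: print("deck",onz("top",p,.1))
print("tab",onz("top",(307.9,232.9),.125))
f=lambda x,y:(130+x/6,130+y/6)
for p in [(262,242),(352,240),(362,525),(275,530)]: print("stand",onz("top",f(*p),.095))
print("handle top",onz("top",f(280,292),.176),"collar",onz("top",f(318,318),.1))
print("ball",onz("top",f(302,443),.095+.036))
print("purple top",onz("top",f(130,265),.176),onz("top",f(265,75),.176),"green",onz("top",f(473,250),.176))
print("marker",onz("top",(276,243),0.01),onz("top",(237,244),.01),"vial",onz("top",(258,160),.04))
print("beaker",onz("top",(355,167),.08))
print(R.from_rotvec(r.get_obs()["orientation"]).as_matrix())
E
```

```text
deck [ 0.5883 -0.0971  0.1   ]
deck [ 0.6023 -0.2036  0.1   ]
deck [ 0.4894 -0.2223  0.1   ]
deck [ 0.4736 -0.114   0.1   ]
tab [ 0.4616 -0.1735  0.125 ]
stand [0.6624 0.2361 0.095 ]
stand [0.6628 0.1891 0.095 ]
stand [0.5141 0.1829 0.095 ]
stand [0.5122 0.2276 0.095 ]
handle top [0.6228 0.2088 0.176 ] collar [0.6212 0.2055 0.1   ]
ball [0.5536 0.2067 0.131 ]
purple top [0.6371 0.2816 0.176 ] [0.7302 0.2173 0.176 ] green [0.642  0.1156 0.176 ]
marker [ 0.4308 -0.0842  0.01  ] [0.4294 0.044  0.01  ] vial [ 0.703  -0.0291  0.04  ]
beaker [ 0.6673 -0.3358  0.08  ]
[[-0.9215  0.3883 -0.0005]
 [ 0.3883  0.9215 -0.0013]
 [-0.0001 -0.0014 -1.    ]]
```

Candidates for the probe, in top-view pixels:
- Black cylinder in the stand: (177,179)
- Spare rod with ball: (180,204)
- Purple look-alikes: (152,174) and (174,142)
- Green look-alike: (209,172)

The description (black, straight handle, in the stand) fits (177,179), and the crops above confirm it. I'm now moving towards the cell to get a close wrist view.

```bash
python3 -m jog '[0,0,-0.04,-0.2,-0.12,-0.05,1, 0,0,-0.08,-0.4,-0.24,-0.1,1, 0,0,-0.12,-0.6,-0.38,-0.15,1, 0,0,-0.17,-0.8,-0.5,-0.2,1, 0,0,-0.17,-0.9,-0.6,-0.25,1, 0,0,-0.17,-0.9,-0.6,-0.25,0.7]'
python3 - <<'E'
from h import *
o=r.get_obs();print(o["joints"])
c,s=np.cos(.147),np.sin(.147);Rw=np.array([[-c,-s,0],[-s,c,0],[0,0,-1.]])
print(rowof([.45,-.175,.28],Rw))
E
```

```text
clock: 0.75
tcp_pos: [0.3853, 0.4368, 0.2823]
orientation: [-0.2, 3.133, -0.003]
contact_force: [0.7, -0.5, 1.2]
grip_width: 0.0737
[-0.9372  0.2814 -0.0239  1.722   0.0103  1.1382  0.7335]
[-0.0006  0.0006 -0.0063  0.0672 -3.0751  0.0165]
```

```bash
python3 -m jog '[0,0,0,-0.08,-0.25,0,0.7, 0,0,0,-0.14,-0.5,0,0.7, 0,0,0,-0.16,-0.75,0,0.7, 0,0,0,-0.16,-1,0,0.7, 0,0,0,-0.16,-1,0,0.7]'
python3 -m jog '[0,0,0,-0.0,-0.25,0,0.7, 0,0,0,0,-0.5,0,0.7, 0,0,0,0,-0.75,0,0.7, 0,0,0,0.0,-1,0,0.7, 0,0,0,0,-1,0,0.7]'
python3 -m jog '[0,0,0,0.05,-0.25,0,0.6, 0,0,0,0.1,-0.5,0,0.6, 0,0,0,0.16,-0.75,0,0.6, 0,0,0,0.2,-1,0,0.6, 0,0,0,0.2,-1,0,0.6,0,0,0,0.2,-1,0,0.6]'
python3 - <<'E'
from h import *
o=r.get_obs();print(o["joints"],o["tcp_pos"],o["qvel"])
cv2.imwrite("pics/w1.png",r.grab_frame("wrist")[:,:,::-1])
cv2.imwrite("pics/s1.png",cv2.resize(r.grab_frame("side")[:,:,::-1],None,fx=1.5,fy=1.5))
c,s=np.cos(.147),np.sin(.147);Rw=np.array([[-c,-s,0],[-s,c,0],[0,0,-1.]])
print(rowof([.45,-.175,.28],Rw))
E
```

```text
clock: 1.25
tcp_pos: [0.4433, 0.2368, 0.2823]
orientation: [-0.188, 3.134, -0.006]
contact_force: [-0.5, 1.1, -0.4]
grip_width: 0.0596
clock: 1.75
tcp_pos: [0.4675, 0.0329, 0.2832]
orientation: [-0.175, 3.135, -0.009]
contact_force: [0.1, 0.3, 0.4]
grip_width: 0.0598
clock: 2.35
tcp_pos: [0.4503, -0.1707, 0.2841]
orientation: [-0.171, 3.135, -0.009]
contact_force: [-0.3, 0.8, -0.1]
grip_width: 0.0515
[-0.1848  0.0925  0.4494  1.9643 -0.0397  1.091   1.9611] [ 0.4503 -0.1707  0.2841] [-0.0372 -0.0048 -0.0589  0.0128 -0.0097  0.003  -0.0231]
[-0.0015  0.0003 -0.0104  0.0076 -0.0342  0.0197]
```

View pics/w1.png

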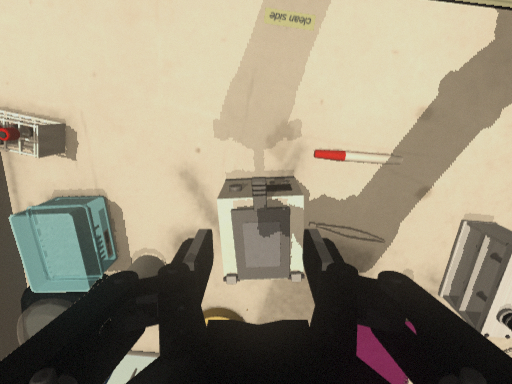

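View pics/s1.png

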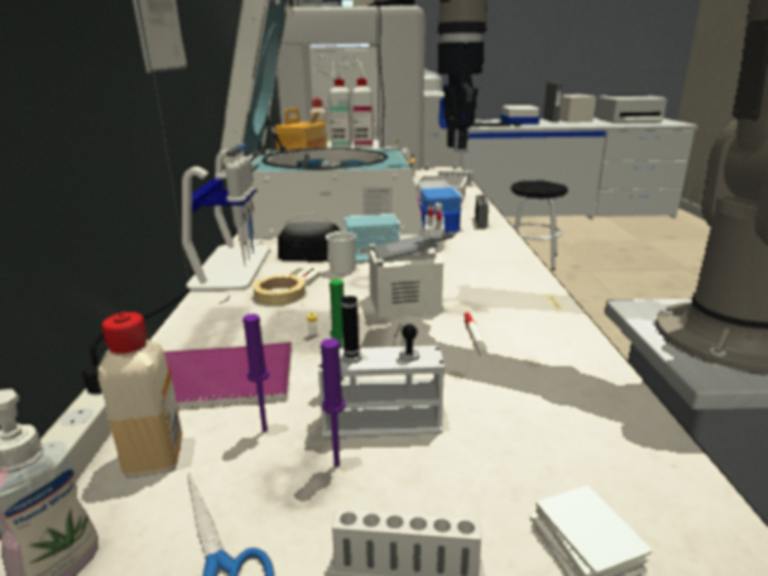

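```bash
python3 - <<'E'
import cv2
t=cv2.imread("pics/w1.png")
cv2.imwrite("pics/w1c.png",cv2.resize(t[170:290,205:320],None,fx=5,fy=5,interpolation=cv2.INTER_CUBIC))
E
```

```text
(no output)
```

View pics/w1c.png

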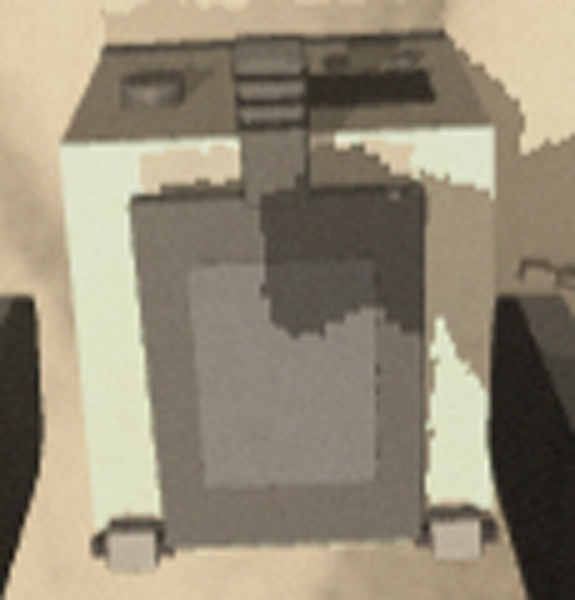

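```bash
python3 - <<'E'
from h import *
P=campose("wrist")
f=lambda x,y:(205+x/5,170+y/5)
fl=onz("wrist",f(65,143),.1,P);fr=onz("wrist",f(494,128),.1,P);rl=onz("wrist",f(97,542),.1,P)
print(fl,fr,rl,np.linalg.norm(fl-fr),np.linalg.norm(fl-rl),"cam",P[1])
y=fr-fl;print("yaw",np.arctan2(-y[0],y[1]))
yaw=np.arctan2(-y[0],y[1]);ex=np.array([np.cos(yaw),np.sin(yaw),0]);ey=np.array([-ex[1],ex[0],0])
C=(fl+fr)/2+ex*.06;C[2]=0;print("C",C)
H=C+ex*.054+[0,0,.105]
for pt,rad,off in ((f(269,75),.150,.004),(f(269,38),.150,-.004),(f(282,195),.11,.003)):
    o,d=ray("wrist",pt,P)
    # plane y=0
    t=((C-o)@ey)/(d@ey) if abs(d@ey)>.05 else None
    best=min((np.linalg.norm(np.cross(H-ex*(rad*np.cos(a)+off*np.sin(a)*-1*-1)+np.array([0,0,rad*np.sin(a)+off*np.cos(a)])-o,d)),a) for a in np.linspace(0,.6,601))
    print(best)
print("knobs",onz("wrist",f(133,545),.11,P),onz("wrist",f(457,535),.11,P),"H",H)
E
```

```text
[ 0.4924 -0.2145  0.1   ] [ 0.4759 -0.1069  0.1   ] [ 0.6083 -0.1971  0.1   ] 0.10886432615857716 0.11718205074999626 cam [ 0.3792 -0.1754  0.4278]
yaw 0.15246793074614773
C [ 0.5434 -0.1516  0.    ]
(np.float64(0.0014036345313298722), np.float64(0.299))
(np.float64(0.001328491338938511), np.float64(0.188))
(np.float64(0.0003204562224800645), np.float64(0.19))
knobs [ 0.6011 -0.1867  0.11  ] [ 0.5878 -0.1002  0.11  ] H [ 0.5968 -0.1434  0.105 ]
```

```bash
python3 -m jog '[0,0,-0.01,0,-0.02,0.05,0.5, 0,0,-0.01,0.0,-0.03,0.1,0.5, 0,0,-0.01,0,-0.03,0.1,0.5, 0,0,-0.01,0,-0.03,0.1,0.5]'
python3 - <<'E'
from h import *
o=r.get_obs();print(o["tcp_pos"],o["qvel"],o["joints"])
import pickle
im=r.grab_frame("wrist")[:,:,::-1];cv2.imwrite("pics/w2.png",im)
pickle.dump(o,open("w2.pkl","wb"))
cv2.imwrite("pics/w2c.png",cv2.resize(im[160:290,195:325],None,fx=4.5,fy=4.5,interpolation=cv2.INTER_CUBIC))
t=r.grab_frame("top")[:,:,::-1]
cv2.imwrite("pics/t2.png",cv2.resize(t[150:260,160:340],None,fx=4.4,fy=4.4,interpolation=cv2.INTER_CUBIC))
E
```

```text
clock: 2.85
tcp_pos: [0.4515, -0.1731, 0.2637]
orientation: [-0.23, 3.133, -0.007]
contact_force: [-0.8, -0.8, 0.4]
grip_width: 0.043
[ 0.4515 -0.1731  0.2637] [ 0.0062 -0.0088  0.0068 -0.0118  0.0003  0.0009  0.0049] [-0.1734  0.1199  0.4494  1.9862 -0.0554  1.0461  2.0182]
```

View pics/w2c.png

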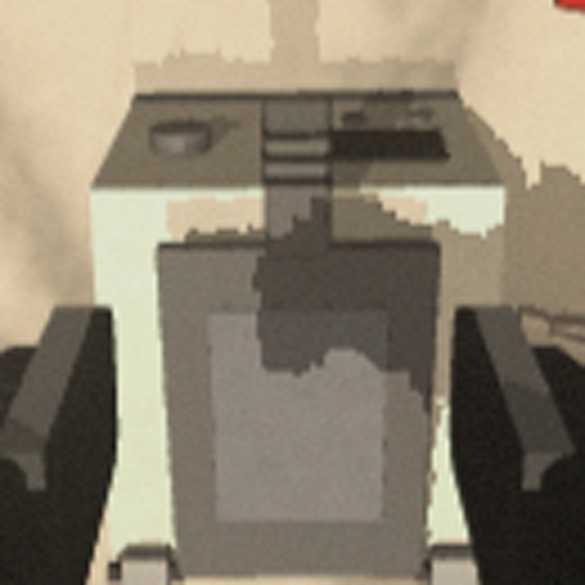

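View pics/t2.png

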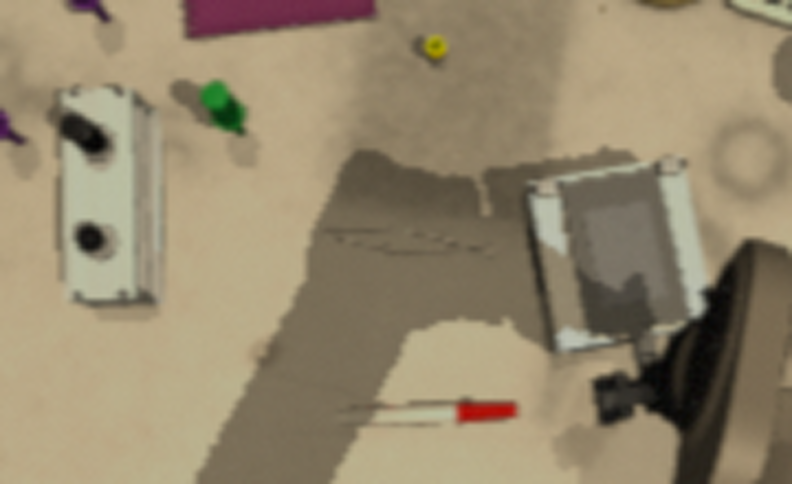

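```bash
python3 - <<'E'
from h import *
import pickle
o=pickle.load(open("w2.pkl","rb"));P=campose("wrist",o)
f=lambda x,y:(195+x/4.5,160+y/4.5)
fl=onz("wrist",f(92,187),.1,P);fr=onz("wrist",f(505,187),.1,P)
y=fr-fl;yaw=np.arctan2(-y[0],y[1]);ex=np.array([np.cos(yaw),np.sin(yaw),0]);ey=np.array([-ex[1],ex[0],0])
C=(fl+fr)/2+ex*.06;C[2]=0;print("w",np.linalg.norm(y),"yaw",yaw,"C",C)
H=C+ex*.054+[0,0,.105]
for pt,rad,off in ((f(296,132),.150,.004),(f(296,98),.150,-.004),(f(300,243),.11,.003)):
    oo,d=ray("wrist",pt,P)
    print(min((np.linalg.norm(np.cross(H-ex*(rad*np.cos(a)-off*np.sin(a))+np.array([0,0,rad*np.sin(a)+off*np.cos(a)])-oo,d)),a) for a in np.linspace(0,.6,601)))
a=.2
G=H-ex*.138*np.cos(a)+[0,0,.138*np.sin(a)]
print("tab",G,"proj",proj("wrist",G,P))
Rw=R.from_rotvec(o["orientation"]).as_matrix()
print(rowof(G-[0,0,.0187],Rw,o))
E
```

```text
w 0.1097322129832372 yaw 0.1479778052329269 C [ 0.5429 -0.1555  0.    ]
(np.float64(0.0010355286387301863), np.float64(0.271))
(np.float64(0.0009336120184909475), np.float64(0.22))
(np.float64(0.00019132166135413944), np.float64(0.161))
tab [ 0.4625 -0.1675  0.1324] proj [261.6274 192.4116]
[-0.      0.      0.     -0.0584  0.0228  0.7497]
```

```bash
python3 -m jog '[0,0,0,-0.06,0.023,0.2,0.5, 0,0,0,-0.06,0.023,0.4,0.5, 0,0,0,-0.06,0.023,0.55,0.45, 0,0,0,-0.06,0.023,0.68,0.45, 0,0,0,-0.06,0.023,0.74,0.45, 0,0,0,-0.06,0.023,0.74,0.45]' 20
python3 - <<'E'
from h import *
im=r.grab_frame("wrist")[:,:,::-1]
cv2.imwrite("pics/w3.png",im)
s=r.grab_frame("side")[:,:,::-1]
cv2.imwrite("pics/s3.png",cv2.resize(s[100:220,210:340],None,fx=4.5,fy=4.5,interpolation=cv2.INTER_CUBIC))
E
```

```text
clock: 3.55
tcp_pos: [0.4626, -0.1678, 0.1153]
orientation: [0.229, -3.132, 0.007]
contact_force: [0.8, -0.7, 0.9]
grip_width: 0.0382
```

View pics/w3.png

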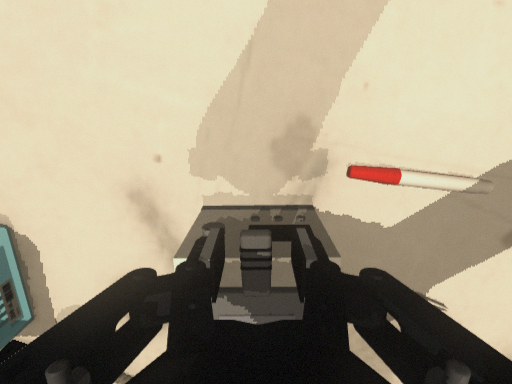

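View pics/s3.png

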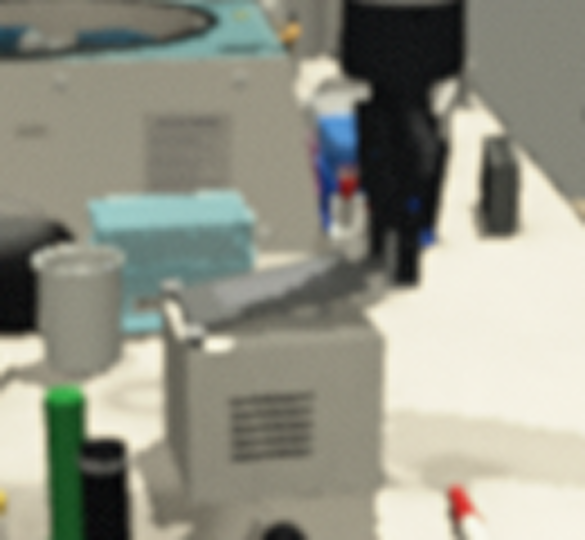

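The tab sits at (256,245), centred between the fingers, so I'm closing on it.

```bash
python3 -m jog '[0,0,0,0,0,0,0.15, 0,0,0,0,0,0,0.1, 0,0,0,0,0,0,0.1, 0,0,0,0,0,0,0.1, 0,0,0,0,0,0,0.1]' 20
python3 - <<'E'
from h import *
cv2.imwrite("pics/w4.png",r.grab_frame("wrist")[:,:,::-1])
# arc plan
o=r.get_obs();Rw=R.from_rotvec(o["orientation"]);x=Rw.as_matrix()
ex=np.array([np.cos(.148),np.sin(.148),0]);C=np.array([.5429,-.1555,0]);H=C+ex*.054+[0,0,.105]
G=o["tcp_pos"]+x[:,2]*-.0187;v=G-H
print("grip rel hinge x,z",v@ex,v[2],"y",v@[-ex[1],ex[0],0],"ang",np.arctan2(v[2],-v@ex),np.hypot(v@ex,v[2]))
E
```

```text
clock: 4.15
tcp_pos: [0.465, -0.1684, 0.1177]
orientation: [-0.229, 3.128, -0.009]
contact_force: [2.2, -0.9, 0.9]
grip_width: 0.015
grip rel hinge x,z -0.13303936302063457 0.03134362948525675 y -0.001169770641140294 ang 0.23137731848391271 0.1366817296577902
```

View pics/w4.png

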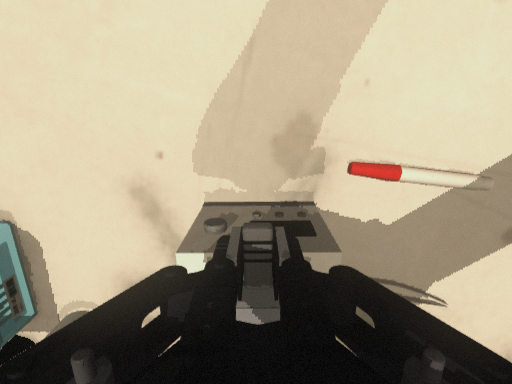

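```bash
python3 -m jog '[0,0,0,-0.026,0,-0.09,0.1, 0,0,0,-0.068,0,-0.184,0.1, 0,0,0,-0.125,0,-0.27,0.1, 0,0,0,-0.19,0,-0.348,0.1, 0,0,0,-0.272,0,-0.414,0.1, 0,0,0,-0.361,0,-0.468,0.1, 0,0,0,-0.456,0,-0.508,0.1, 0,0,0,-0.557,0,-0.533,0.1, 0,0,0,-0.625,0,-0.541,0.1, 0,0,0,-0.674,0,-0.543,0.1, 0,0,0,-0.674,0,-0.543,0.1, 0,0,0,-0.674,0,-0.543,0.1]'
python3 - <<'E'
from h import *
s=r.grab_frame("side")[:,:,::-1]
cv2.imwrite("pics/s5.png",cv2.resize(s[60:220,210:340],None,fx=3.7,fy=3.7,interpolation=cv2.INTER_CUBIC))
cv2.imwrite("pics/w5.png",r.grab_frame("wrist")[:,:,::-1])
o=r.get_obs();x=R.from_rotvec(o["orientation"]).as_matrix()
ex=np.array([np.cos(.148),np.sin(.148),0]);C=np.array([.5429,-.1555,0]);H=C+ex*.054+[0,0,.105]
G=o["tcp_pos"]+x[:,2]*-.0187;v=G-H
print("grip rel hinge x,z",v@ex,v[2],"ang",np.arctan2(v[2],-v@ex),np.hypot(v@ex,v[2]));print(x)
E
```

```text
clock: 5.4
tcp_pos: [0.5974, -0.1479, 0.2264]
orientation: [-0.229, 3.129, -0.008]
contact_force: [0.5, 2.0, -0.2]
grip_width: 0.0152
grip rel hinge x,z 0.0007705643081832943 0.14010403924416182 ang 1.576296214897938 0.14010615825823888
[[-0.9894 -0.1453  0.0048]
 [-0.1454  0.9894 -0.0047]
 [-0.004  -0.0054 -1.    ]]
```

View pics/s5.png

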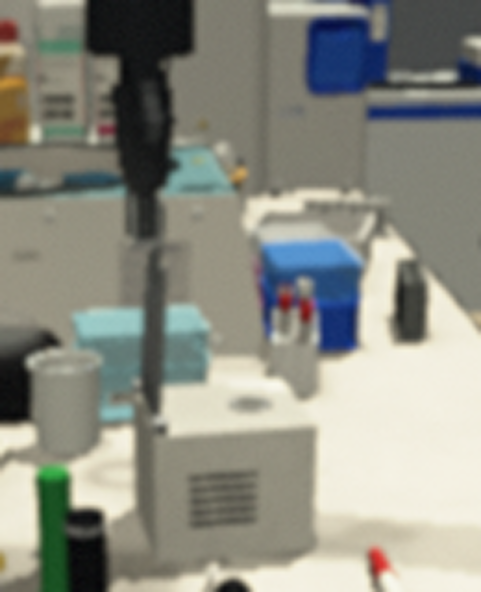

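View pics/w5.png

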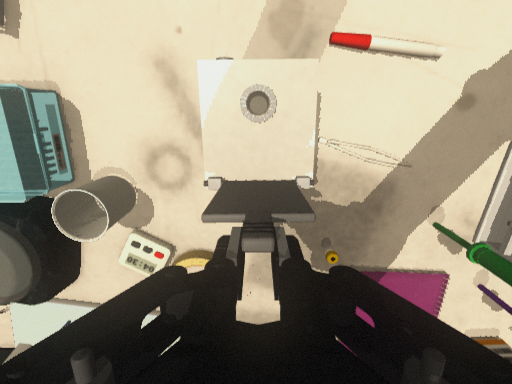

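The cover stands upright and the bore mouth shows at (259,103) in the wrist view. Releasing the tab and rising.

```bash
python3 -m jog '[0,0,0,0,0,0,0.3, 0,0,0,0,0,0,0.4, 0,0,0,0,0,0,0.45, 0,0,0,0,0,-0.1,0.45, 0,0,0,0,0,-0.25,0.45, 0,0,0,0,0,-0.4,0.45, 0,0,0,0.2,0,-0.4,0.45,0,0,0,0.4,0,-0.4,0.45,0,0,0,0.55,0,-0.4,0.45,0,0,0,0.55,0,-0.4,0.45,0,0,0,0.55,0,-0.4,0.45]'
python3 - <<'E'
from h import *
import pickle
o=r.get_obs();pickle.dump(o,open("w6.pkl","wb"));print(o["qvel"])
im=r.grab_frame("wrist")[:,:,::-1];cv2.imwrite("pics/w6.png",im)
t=r.grab_frame("top")[:,:,::-1];cv2.imwrite("pics/t6.png",t)
E
```

```text
clock: 6.6
tcp_pos: [0.4881, -0.1637, 0.3065]
orientation: [-0.228, 3.127, -0.007]
contact_force: [0.4, 0.3, -0.1]
grip_width: 0.0383
[-0.0053  0.0304 -0.0175 -0.0287 -0.0064 -0.0014  0.0009]
```

View pics/w6.png

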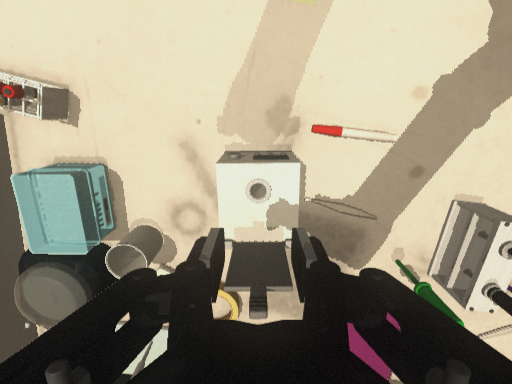

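View pics/t6.png

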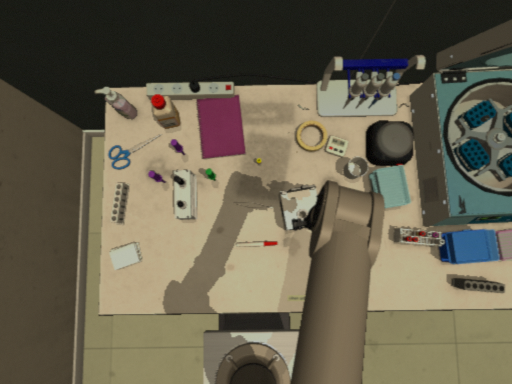

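```bash
python3 - <<'E'
from h import *
import cv2
a=cv2.imread("pics/w5.png")[75:135,228:288];b=cv2.imread("pics/w6.png")[160:220,228:288]
cv2.imwrite("pics/bore.png",np.hstack([cv2.resize(q,None,fx=6,fy=6,interpolation=cv2.INTER_CUBIC) for q in(a,b)]))
E
```

```text
(no output)
```

View pics/bore.png

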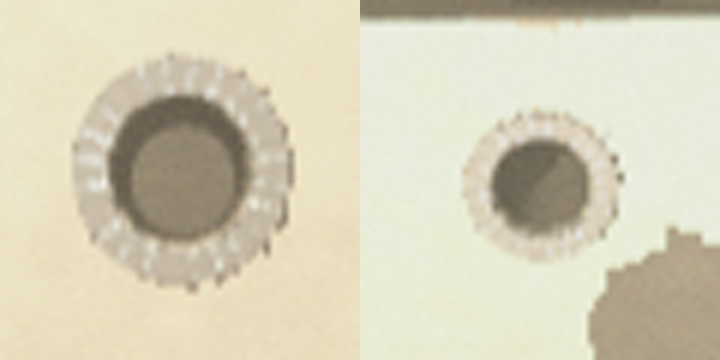

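```bash
python3 - <<'E'
from h import *
import pickle
o5=dict(tcp_pos=np.array([.5974,-.1479,.2264]),orientation=np.array([-.229,3.129,-.008]))
o6=pickle.load(open("w6.pkl","rb"))
print(onz("wrist",(257.6,102.9),.101,campose("wrist",o5)),onz("wrist",(257.6,190.4),.101,campose("wrist",o6)))
ex=np.array([np.cos(.148),np.sin(.148),0]);print("from C",np.array([.5429,-.1555,0])-.022*ex)
# top-view bore? stand features in top & green
f=lambda x,y:(130+(x+.5)/6-.5,130+(y+.5)/6-.5)
print("handle top",onz("top",f(280,292),.176))
# side view
g=lambda x,y:(150+(x+.5)/4-.5,140+(y+.5)/3.75-.5)
o,d=ray("top",f(280,292));
p=g(333,224);o2,d2=ray("side",p)
A=np.c_[d,-d2];t=np.linalg.lstsq(A,o2-o,rcond=None)[0];print(o+t[0]*d,o2+t[1]*d2)
P=onz("side",p,.176);print(P)
E
```

```text
[ 0.5204 -0.1597  0.101 ] [ 0.5204 -0.1597  0.101 ]
from C [ 0.5211 -0.1587  0.    ]
handle top [0.624 0.21  0.176]
[0.6248 0.211  0.1716] [0.6248 0.211  0.1716]
[0.6243 0.2209 0.176 ]
```

```bash
python3 -m jog '[0,0,0,-0.05,0.2,0,0.5, 0,0,0,-0.15,0.4,0,0.5, 0,0,0,-0.25,0.6,0,0.5, 0,0,0,-0.35,0.8,0,0.5, 0,0,0,-0.4,1,0,0.5, 0,0,0,-0.4,1,0,0.5]'
python3 -m jog '[0,0,0,-0.1,0.2,0,0.5, 0,0,0,-0.2,0.4,0,0.5, 0,0,0,-0.3,0.6,0.05,0.5, 0,0,0,-0.35,0.75,0.1,0.5, 0,0,0,-0.35,0.75,0.1,0.5, 0,0,0,-0.35,0.75,0.1,0.5,0,0,0,-0.35,0.75,0.1,0.5]'
python3 - <<'E'
from h import *
import pickle
o=r.get_obs();pickle.dump(o,open("w7.pkl","wb"));print(o["qvel"],o["joints"],o["tcp_pos"])
im=r.grab_frame("wrist")[:,:,::-1];cv2.imwrite("pics/w7.png",im)
print(proj("wrist",[.6245,.2105,.176],campose("wrist",o)),proj("wrist",[.6245,.2105,.095],campose("wrist",o)))
E
```

```text
clock: 7.3
tcp_pos: [0.5401, 0.0547, 0.3045]
orientation: [-0.247, 3.127, -0.005]
contact_force: [0.5, 0.2, 0.2]
grip_width: 0.0425
clock: 8.0
tcp_pos: [0.5863, 0.2123, 0.2843]
orientation: [-0.245, 3.127, -0.007]
contact_force: [-0.2, -0.3, 0.1]
grip_width: 0.0431
[ 0.0067 -0.0184  0.0078  0.0055 -0.0035 -0.001  -0.0026] [-0.6278  0.3497  0.2338  1.6387 -0.0806  1.1599  1.3512] [0.5863 0.2123 0.2843]
[250.2674 223.0112] [252.1462 197.772 ]
```

View pics/w7.png

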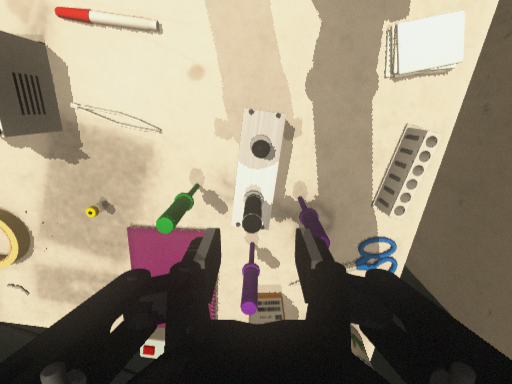

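```bash
python3 - <<'E'
from h import *
a=cv2.imread("pics/w7.png")[100:250,150:340]
cv2.imwrite("pics/w7c.png",cv2.resize(a,None,fx=4,fy=4,interpolation=cv2.INTER_CUBIC))
E
```

```text
(no output)
```

View pics/w7c.png

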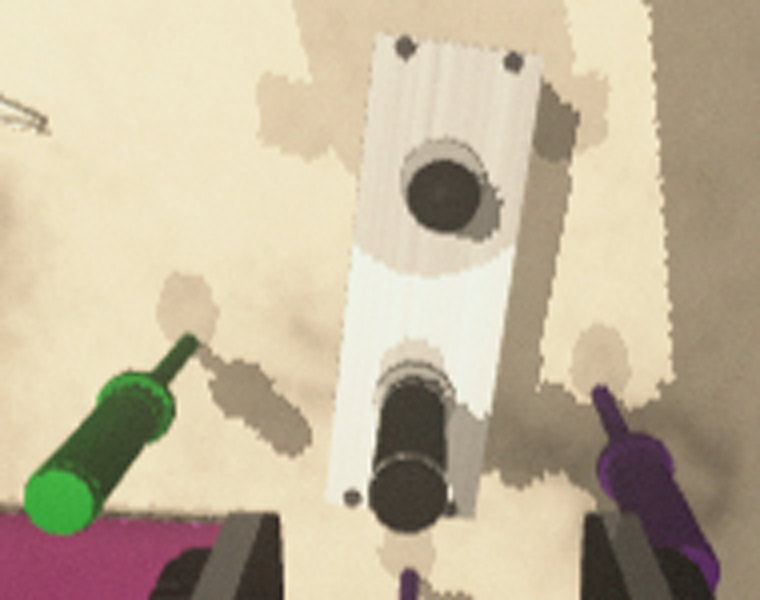

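```bash
python3 - <<'E'
from h import *
import pickle
o=pickle.load(open("w7.pkl","rb"));P=campose("wrist",o)
f=lambda x,y:(150+(x+.5)/4-.5,100+(y+.5)/4-.5)
t=onz("wrist",f(408,494),.176,P);print("top",t,"green",onz("wrist",f(60,502),.176,P),"ball",onz("wrist",f(444,195),.131,P))
for q in [(380,33),(545,58),(327,502),(475,518)]: print("stand",onz("wrist",f(*q),.095,P))
Rw=R.from_rotvec(o["orientation"]).as_matrix();print(Rw)
c,s=np.cos(.148),np.sin(.148);Rd=np.array([[-c,-s,0],[-s,c,0],[0,0,-1.]])
print(rowof([t[0],t[1],.1215],Rd,o))
E
```

```text
top [0.6244 0.2119 0.176 ] green [0.6404 0.1255 0.176 ] ball [0.5551 0.2102 0.131 ]
stand [0.5162 0.1852 0.095 ]
stand [0.5156 0.2342 0.095 ]
stand [0.6668 0.1889 0.095 ]
stand [0.6647 0.2386 0.095 ]
[[-0.9878 -0.1555  0.0052]
 [-0.1555  0.9878 -0.0038]
 [-0.0045 -0.0046 -1.    ]]
[-0.0015  0.0014  0.0026 -0.1841 -0.0278  0.815 ]
```

```bash
python3 -m jog '[-0.001,0.001,0.002,-0.1,-0.015,0.1,0.5, -0.001,0.001,0.002,-0.184,-0.028,0.25,0.5, -0.001,0.001,0.002,-0.184,-0.028,0.4,0.5, -0.001,0.001,0.002,-0.184,-0.028,0.5,0.5, -0.001,0.001,0.002,-0.184,-0.028,0.5,0.5]'
python3 - <<'E'
from h import *
im=r.grab_frame("wrist")[:,:,::-1];cv2.imwrite("pics/w8.png",im)
c,s=np.cos(.148),np.sin(.148);Rd=np.array([[-c,-s,0],[-s,c,0],[0,0,-1.]])
print(rowof([.6244,.2119,.1215],Rd))
s=r.grab_frame("side")[:,:,::-1]
cv2.imwrite("pics/s8.png",cv2.resize(s[100:320,140:340],None,fx=2.7,fy=2.7,interpolation=cv2.INTER_CUBIC))
E
```

```text
clock: 8.55
tcp_pos: [0.6226, 0.2097, 0.1821]
orientation: [0.231, -3.13, 0.005]
contact_force: [-0.2, -0.2, -0.7]
grip_width: 0.0426
[-0.0007 -0.     -0.0002 -0.0045  0.0083  0.3139]
```

View pics/w8.png

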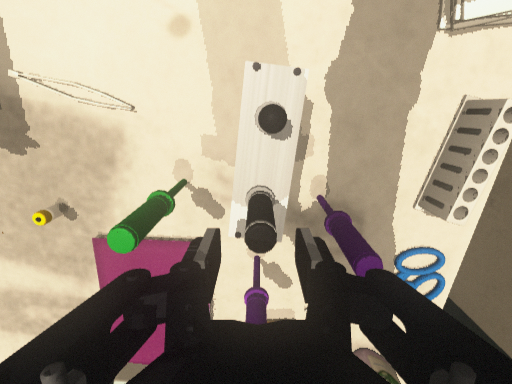

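View pics/s8.png

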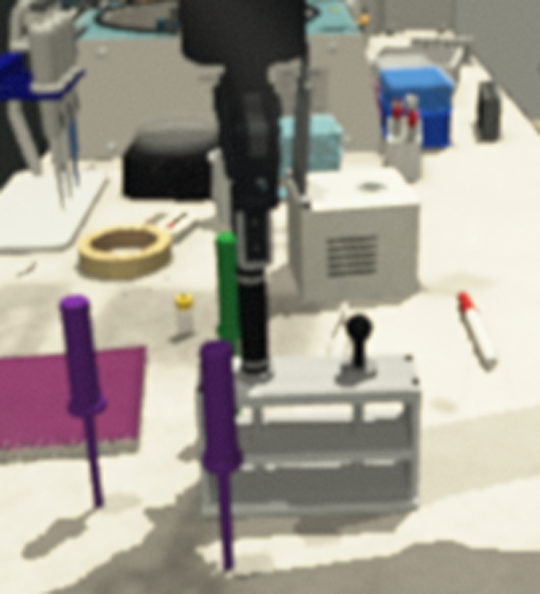

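```bash
python3 -m jog '[0,0,0,-0.004,0.008,0.08,0.5, 0,0,0,-0.004,0.008,0.16,0.5, 0,0,0,-0.004,0.008,0.24,0.5, 0,0,0,-0.004,0.008,0.31,0.5, 0,0,0,-0.004,0.008,0.31,0.45, 0,0,0,-0.004,0.008,0.31,0.3, 0,0,0,-0.004,0.008,0.31,0.15, 0,0,0,-0.004,0.008,0.31,0.1, 0,0,0,-0.004,0.008,0.31,0.1, 0,0,0,-0.004,0.008,0.31,0.1]' 40
python3 - <<'E'
from h import *
o=r.get_obs();print(o["tcp_pos"],o["contact_force"],o["moment"])
cv2.imwrite("pics/w9.png",r.grab_frame("wrist")[:,:,::-1])
s=r.grab_frame("side")[:,:,::-1]
cv2.imwrite("pics/s9.png",cv2.resize(s[100:320,140:340],None,fx=2.7,fy=2.7,interpolation=cv2.INTER_CUBIC))
E
```

```text
clock: 9.65
tcp_pos: [0.6255, 0.2126, 0.1241]
orientation: [-0.232, 3.13, -0.001]
contact_force: [0.8, 1.4, -0.6]
grip_width: 0.0188
[0.6255 0.2126 0.1241] [ 0.805   1.4038 -0.644 ] [ 0.0105 -0.0075  0.0105]
```

View pics/w9.png

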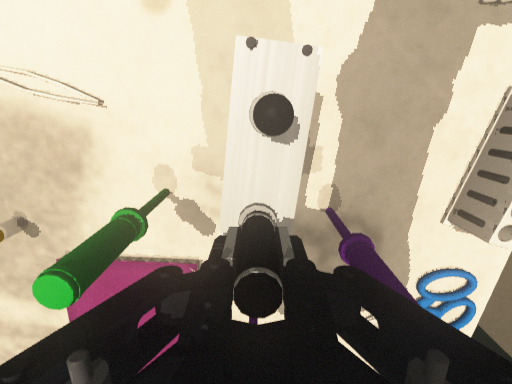

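View pics/s9.png

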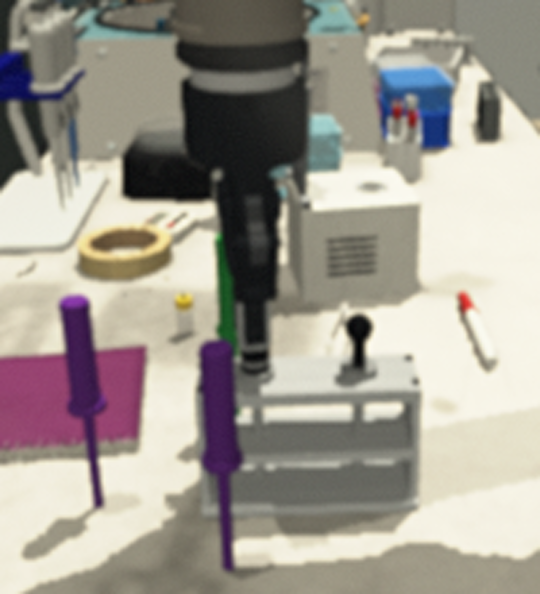

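```bash
python3 -m jog '[0,0,0,0,0,-0.06,0.1, 0,0,0,0,0,-0.15,0.1, 0,0,0,0,0,-0.26,0.1, 0,0,0,0,0,-0.37,0.1, 0,0,0,0,0,-0.48,0.1, 0,0,0,0,0,-0.6,0.1, 0,0,0,0,0,-0.7,0.1, 0,0,0,0,0,-0.78,0.1, 0,0,0,0,0,-0.8,0.1, 0,0,0,0,0,-0.8,0.1]' 40
python3 - <<'E'
from h import *
o=r.get_obs();print(o["tcp_pos"],o["contact_force"],o["moment"])
c,s=np.cos(.148),np.sin(.148);Rd=np.array([[-c,-s,0],[-s,c,0],[0,0,-1.]])
print(rowof([.5204,-.1597,.284],Rd))
cv2.imwrite("pics/w10.png",r.grab_frame("wrist")[:,:,::-1])
s=r.grab_frame("side")[:,:,::-1]
cv2.imwrite("pics/s10.png",cv2.resize(s[60:320,140:340],None,fx=2.3,fy=2.3,interpolation=cv2.INTER_CUBIC))
E
```

```text
clock: 10.75
tcp_pos: [0.6252, 0.2127, 0.285]
orientation: [-0.232, 3.128, -0.0]
contact_force: [0.2, -1.0, -1.1]
grip_width: 0.019
[0.6252 0.2127 0.285 ] [ 0.1654 -0.9683 -1.1103] [-0.0107 -0.0137 -0.0374]
[-0.0002  0.0014 -0.0001  0.7927 -1.7647  0.0026]
```

View pics/s10.png

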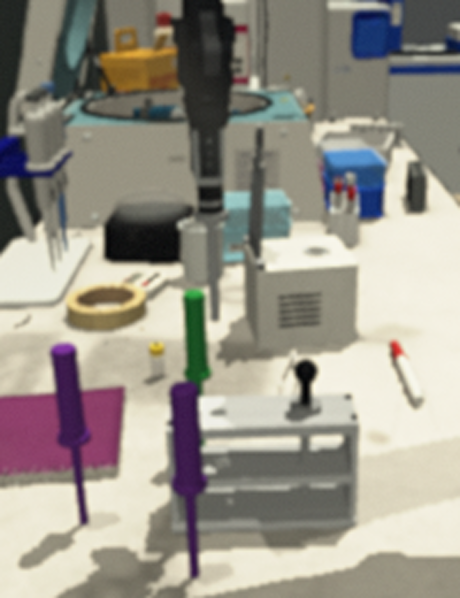

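View pics/w10.png

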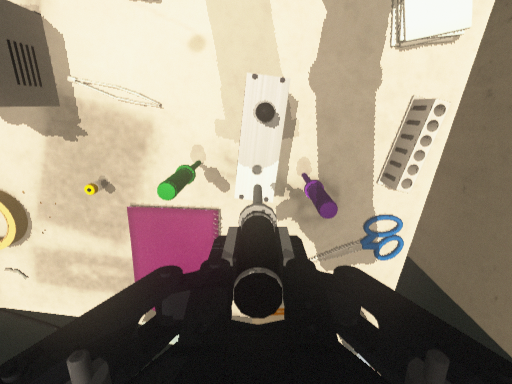

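Probe drawn clear and held upright. I'll check how the stem sits in the hand by comparing expected and seen pixels.

```bash
python3 - <<'E'
from h import *
c=r.calibration("wrist");T=np.array(c["T_tool_cam"]);K=c["K"]
def pj(p):
    q=T[:3,:3].T@(np.array(p)-T[:3,3]);return K[0,0]*q[0]/-q[2]+K[0,2],-K[1,1]*q[1]/-q[2]+K[1,2]
print("tip",pj([0,0,.1091]),"origin",pj([0,0,.0291]),"top",pj([0,0,-.0519]))
print("tip edges",pj([0,.004,.1091]),pj([0,-.004,.1091]),"front rim",pj([.004,0,.1091]))
print("collar rims",pj([.013,0,.0291]),pj([0,.013,.0291]),pj([0,-.013,.0291]))
a=cv2.imread("pics/w10.png")[170:330,200:320]
cv2.imwrite("pics/w10c.png",cv2.resize(a,None,fx=3.75*1.2,fy=3.75,interpolation=cv2.INTER_CUBIC))
a=cv2.imread("pics/w10.png")[175:250,220:300]
cv2.imwrite("pics/w10d.png",cv2.resize(a,None,fx=8,fy=8,interpolation=cv2.INTER_CUBIC))
E
```

```text
tip (np.float64(257.3815547474161), np.float64(187.5060198012131)) origin (np.float64(257.3497339226127), np.float64(219.30034866438822)) top (np.float64(257.27180623313654), np.float64(297.1631508408021))
tip edges (np.float64(261.5114846301243), np.float64(187.50586643045926)) (np.float64(253.2515732410328), np.float64(187.50617317388412)) front rim (np.float64(257.381033018789), np.float64(183.51492696634472))
collar rims (np.float64(257.34665627097655), np.float64(201.34881181368502)) (np.float64(276.2928025120477), np.float64(219.2987337468769)) (np.float64(238.40557919850949), np.float64(219.30196367449375))
```

View pics/w10d.png

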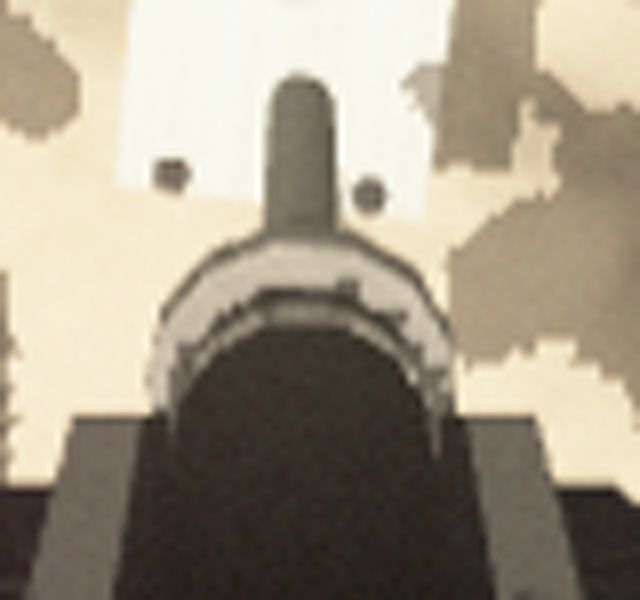

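```bash
python3 -m jog '[0,0,0,0.06,-0.08,0,0.1, 0,0,0,0.15,-0.2,0,0.1, 0,0,0,0.25,-0.35,0,0.1, 0,0,0,0.35,-0.5,0,0.1, 0,0.001,0,0.45,-0.65,0,0.1, 0,0.001,0,0.55,-0.8,0,0.1, 0,0.001,0,0.6,-0.88,0,0.1, 0,0.001,0,0.6,-0.88,0,0.1]'
python3 -m jog '[0,0,0,0.02,-0.08,0,0.1, 0,0,0,0.05,-0.2,0,0.1, 0,0,0,0.1,-0.35,0,0.1, 0,0,0,0.13,-0.5,0,0.1, 0,0,0,0.16,-0.65,0,0.1, 0,0,0,0.18,-0.77,0,0.1, 0,0,0,0.18,-0.84,0,0.1, 0,0,0,0.18,-0.87,0,0.1, 0,0,0,0.18,-0.87,0,0.1, 0,0,0,0.18,-0.87,0,0.1]'
python3 - <<'E'
from h import *
o=r.get_obs();print(o["tcp_pos"],o["contact_force"],o["qvel"])
c,s=np.cos(.148),np.sin(.148);Rd=np.array([[-c,-s,0],[-s,c,0],[0,0,-1.]])
print(rowof([.5204,-.1597,.284],Rd))
im=r.grab_frame("wrist")[:,:,::-1];cv2.imwrite("pics/w11.png",im)
cv2.imwrite("pics/w11c.png",cv2.resize(im[120:270,160:360],None,fx=4,fy=4,interpolation=cv2.INTER_CUBIC))
s=r.grab_frame("side")[:,:,::-1];cv2.imwrite("pics/s11f.png",s)
cv2.imwrite("pics/s11.png",cv2.resize(s[60:220,210:340],None,fx=3.7,fy=3.7,interpolation=cv2.INTER_CUBIC))
E
```

```text
clock: 11.65
tcp_pos: [0.5306, 0.0177, 0.2829]
orientation: [0.225, -3.131, 0.003]
contact_force: [0.3, 0.6, -1.0]
grip_width: 0.0186
clock: 12.65
tcp_pos: [0.5203, -0.158, 0.283]
orientation: [0.228, -3.13, 0.002]
contact_force: [0.1, 0.8, -0.7]
grip_width: 0.0189
[ 0.5203 -0.158   0.283 ] [ 0.1207  0.826  -0.7478] [-0.0054 -0.0064 -0.0007  0.0027  0.0011  0.0013  0.0031]
[-0.0004 -0.001  -0.0009  0.0006 -0.0087 -0.0052]
```

View pics/w11c.png

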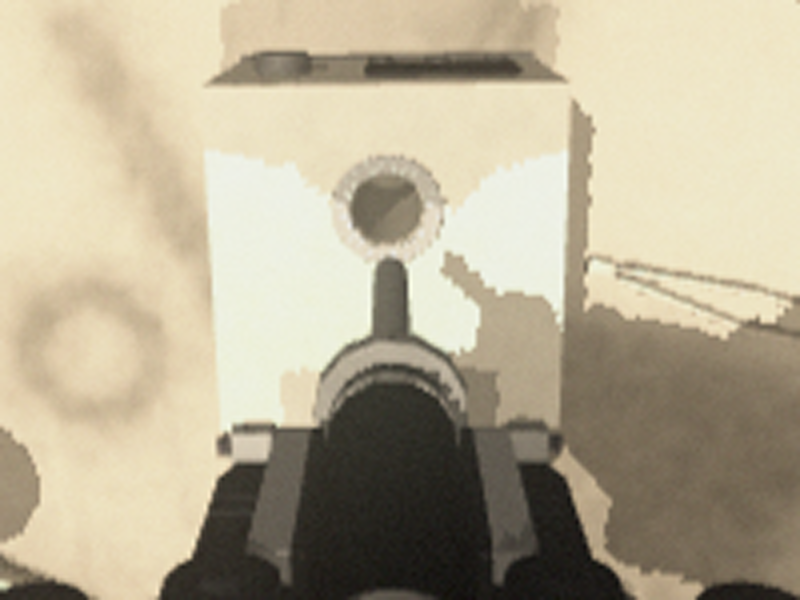

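View pics/s11.png

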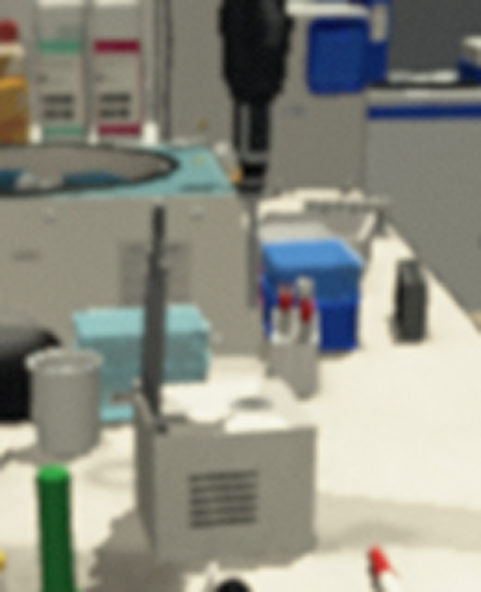

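```bash
python3 - <<'E'
from h import *
o=r.get_obs();P=campose("wrist",o)
f=lambda x,y:(160+(x+.5)/4-.5,120+(y+.5)/4-.5)
print("bore",onz("wrist",f(388,208),.101,P),"outer ring test")
Rw=R.from_rotvec(o["orientation"]).as_matrix();print("tip",o["tcp_pos"]+Rw[:,2]*.1091,"org",o["tcp_pos"]+Rw[:,2]*.0291)
tip=o["tcp_pos"]+Rw[:,2]*.1091;b=np.array([.5204,-.1597,.101])
g=lambda p:((p[0]-210)*3.7,(p[1]-60)*3.7)
print("side: tip",g(proj("side",tip)),"bore",g(proj("side",b)),"below tip",g(proj("side",[tip[0],tip[1],.101])),"origin",g(proj("side",o["tcp_pos"]+Rw[:,2]*.0291)))
s=cv2.imread("pics/s11f.png")[100:185,255:305]
cv2.imwrite("pics/s11d.png",cv2.resize(s,None,fx=7,fy=7,interpolation=cv2.INTER_CUBIC))
E
```

```text
bore [ 0.5202 -0.1593  0.101 ] outer ring test
tip [ 0.5198 -0.1583  0.174 ] org [ 0.52   -0.1581  0.254 ]
side: tip (np.float64(249.07481439757393), np.float64(304.9881233038152)) bore (np.float64(247.03203557199558), np.float64(398.765605047342)) below tip (np.float64(247.9282611249361), np.float64(399.37461017367264)) origin (np.float64(250.124750007539), np.float64(195.02012797987484))
```

View pics/s11d.png

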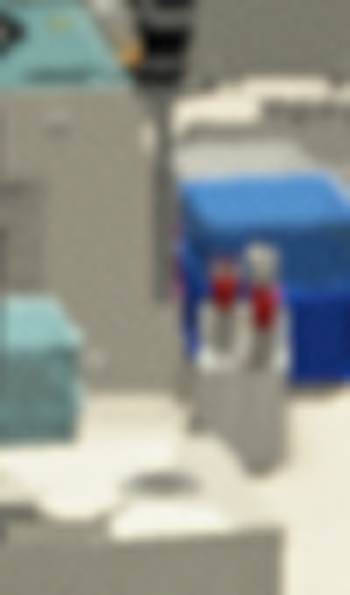

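```bash
python3 -m jog '[0,0,0,0.0,-0.007,0.05,0.1, 0,-0.001,0,0,-0.007,0.12,0.1, 0,-0.001,0,0,-0.007,0.2,0.1, 0,-0.001,0,0,-0.007,0.26,0.1, 0,-0.001,0,0,-0.007,0.26,0.1, 0,-0.001,0,0,-0.007,0.26,0.1,0,-0.001,0,0,-0.007,0.26,0.1]'
python3 - <<'E'
from h import *
o=r.get_obs();P=campose("wrist",o)
Rw=R.from_rotvec(o["orientation"]).as_matrix();tip=o["tcp_pos"]+Rw[:,2]*.1091;print("tip",tip,"org",o["tcp_pos"]+Rw[:,2]*.0291,o["qvel"])
im=r.grab_frame("wrist")[:,:,::-1];cv2.imwrite("pics/w12.png",im)
cv2.imwrite("pics/w12c.png",cv2.resize(im[140:240,195:325],None,fx=6,fy=6,interpolation=cv2.INTER_CUBIC))
g=lambda p:(round((p[0]-195+.5)*6-.5,1),round((p[1]-140+.5)*6-.5,1))
print("bore exp",g(proj("wrist",[.5203,-.1596,.101],P)),"tip",g(proj("wrist",tip,P)))
s=r.grab_frame("side")[:,:,::-1]
cv2.imwrite("pics/s12.png",cv2.resize(s[110:185,245:315],None,fx=7,fy=7,interpolation=cv2.INTER_CUBIC))
g=lambda p:(round((p[0]-245+.5)*7-.5,1),round((p[1]-110+.5)*7-.5,1))
print("side bore exp",g(proj("side",[.5203,-.1596,.101])),"tip",g(proj("side",tip)))
E
```

```text
clock: 13.45
tcp_pos: [0.5207, -0.1596, 0.2318]
orientation: [-0.228, 3.132, -0.002]
contact_force: [0.2, 1.2, -1.0]
grip_width: 0.0188
tip [ 0.5209 -0.1598  0.1227] org [ 0.5207 -0.1597  0.2027] [ 0.0007 -0.0041  0.0023 -0.0026  0.001  -0.0027  0.0019]
bore exp (np.float64(378.4), np.float64(250.5)) tip (np.float64(376.8), np.float64(287.5))
side bore exp (np.float64(225.6), np.float64(407.5)) tip (np.float64(224.8), np.float64(355.5))
```

View pics/w12c.png

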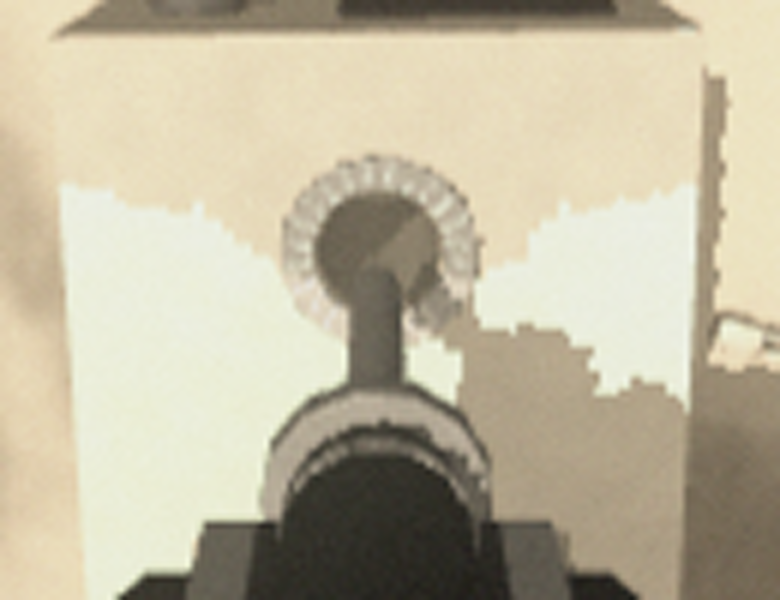

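View pics/s12.png

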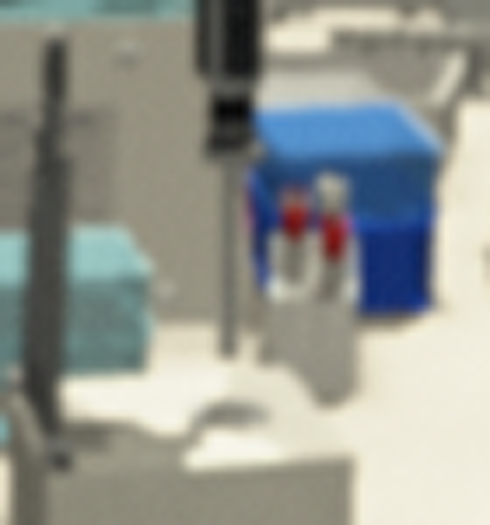

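```bash
python3 -m jog '[0,0,0,0.005,0,0.03,0.1, 0,0,0,0.005,0,0.07,0.1, 0,0,0,0.005,0,0.11,0.1, 0,0,0,0.005,0,0.16,0.1, 0,0,0,0.005,0,0.2,0.1, 0,0,0,0.005,0,0.23,0.1, 0,0,0,0.005,0,0.23,0.1, 0,0,0,0.005,0,0.23,0.1]'
python3 - <<'E'
from h import *
o=r.get_obs();P=campose("wrist",o)
Rw=R.from_rotvec(o["orientation"]).as_matrix();tip=o["tcp_pos"]+Rw[:,2]*.1091;print("tip",tip,"org",o["tcp_pos"]+Rw[:,2]*.0291,o["contact_force"])
im=r.grab_frame("wrist")[:,:,::-1]
cv2.imwrite("pics/w13c.png",cv2.resize(im[150:250,195:325],None,fx=6,fy=6,interpolation=cv2.INTER_CUBIC))
s=r.grab_frame("side")[:,:,::-1]
cv2.imwrite("pics/s13.png",cv2.resize(s[110:185,245:315],None,fx=7,fy=7,interpolation=cv2.INTER_CUBIC))
E
```

```text
clock: 14.35
tcp_pos: [0.5198, -0.1599, 0.1858]
orientation: [-0.228, 3.132, -0.003]
contact_force: [0.2, -0.5, -1.2]
grip_width: 0.0192
tip [ 0.52   -0.1601  0.0767] org [ 0.5198 -0.16    0.1567] [ 0.2192 -0.5467 -1.2242]
```

View pics/w13c.png

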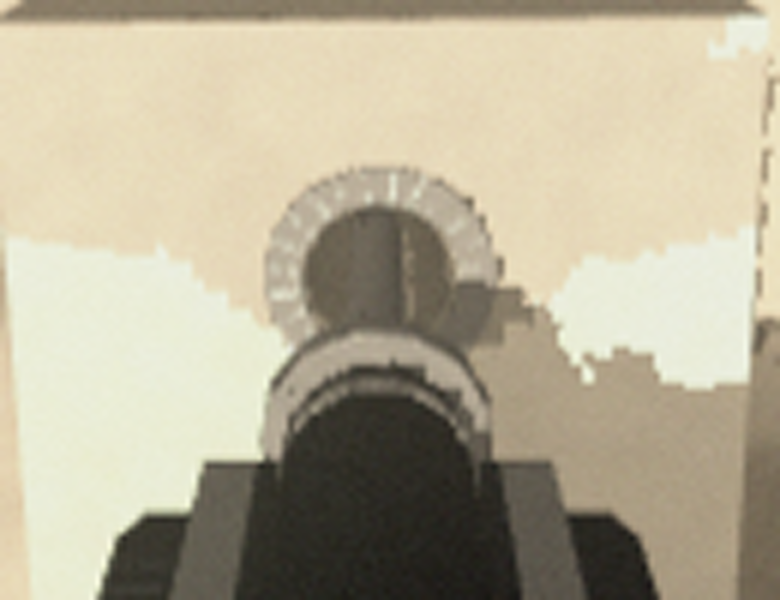

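View pics/s13.png

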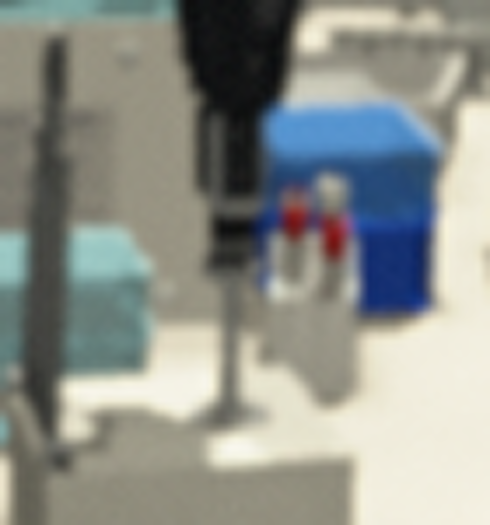

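The stem is centred in the bore in both views (wrist stem 380 vs bore 378; side 231 vs 232, in crop pixels). Now the final lowering.

```bash
python3 -m jog '[0,0,0,0,0,0.03,0.1, 0,0,0,0,0,0.07,0.1, 0,0,0,0,0,0.11,0.1, 0,0,0,0,0,0.15,0.1, 0,0,0,0,0,0.185,0.1, 0,0,0,0,0,0.21,0.1, 0,0,0,0,0,0.225,0.1, 0,0,0,0,0,0.23,0.1, 0,0,0,0,0,0.23,0.1, 0,0,0,0,0,0.23,0.1, 0,0,0,0,0,0.23,0.1]'
python3 - <<'E'
from h import *
o=r.get_obs();P=campose("wrist",o)
Rw=R.from_rotvec(o["orientation"]).as_matrix();tip=o["tcp_pos"]+Rw[:,2]*.1091;print("tip",tip,"org",o["tcp_pos"]+Rw[:,2]*.0291,o["contact_force"],o["qvel"],o["grip_width"])
im=r.grab_frame("wrist")[:,:,::-1];cv2.imwrite("pics/w14.png",im)
s=r.grab_frame("side")[:,:,::-1]
cv2.imwrite("pics/s14.png",cv2.resize(s[95:185,235:315],None,fx=6.5,fy=6.5,interpolation=cv2.INTER_CUBIC))
g=lambda p:((p+.5-[235,95])*6.5-.5)
org=o["tcp_pos"]+Rw[:,2]*.0291
print("org",g(proj("side",org)),"collar top",g(proj("side",org+[0,0,.006])),"deck bore",g(proj("side",[.5203,-.1597,.101])))
E
```

```text
clock: 15.55
tcp_pos: [0.5204, -0.1601, 0.1405]
orientation: [-0.228, 3.13, -0.003]
contact_force: [0.2, -0.2, -1.5]
grip_width: 0.0189
tip [ 0.5207 -0.1603  0.0314] org [ 0.5205 -0.1602  0.1114] [ 0.1698 -0.1726 -1.5155] [-0.0017  0.0003 -0.0005  0.0028 -0.0005  0.0011 -0.0011] 0.01892015439936815
org [274.2755 452.4437] collar top [274.4333 439.0939] deck bore [274.4573 475.7803]
```

View pics/w14.png

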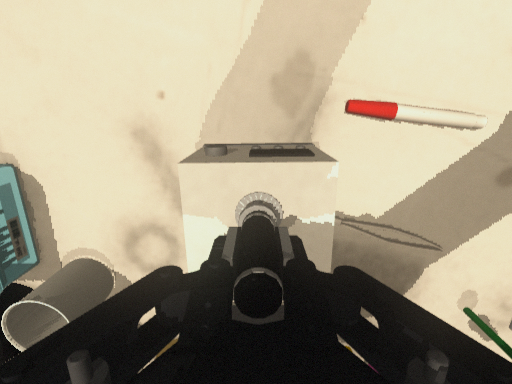

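View pics/s14.png

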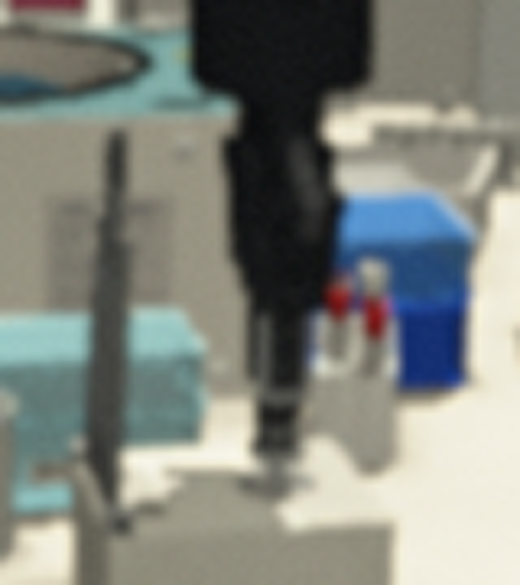

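```bash
python3 - <<'E'
from bench import r
o=r.get_obs();print(o["clock"],abs(o["qvel"]).max(),o["grip_width"])
r.hand_in()
E
```

```text
15.65 0.0031099856223119637 0.01889296377038141
the job is handed in; nothing more can be done
```

I folded the cover upright, drew the black-handled probe from the rod stand and lowered its stem into the bore. The job was handed in at 15.65 s with the gripper still holding the probe. No verdict was reported.

- **Cover:** The hand's position gave 1.576 rad just before I released the tab. The later side views show the cover still standing.
- **Height:** The collar is about 11 mm above the deck by arm position. The side view suggests about 10 mm.
- **Centring:** The tip and collar are within about 1 mm of the bore axis, by arm position against the wrist camera's bore fix at (0.520, -0.160).
- **Stillness and grip:** Joint speeds were at most 0.003 rad/s at hand-in, the tool tilt was under 0.01 rad, and the fingers closed on the handle at 18.9 mm.
- **Contact and bystanders:** The sensed force stayed at 2 N or below in the readings taken while carrying and lowering the probe, which is consistent with no contact. The forceps, marker and beaker looked undisturbed in the later pictures, and the spare rod and vial in the last ones that showed them, before the final lowering.

**Disagreements:**
- The first top-view estimate of the cell was about 5 mm off the wrist camera's. I used the wrist value because repeated views agreed and the side view supported it.
- The collar showed about 1.5 mm off its expected pixel in the wrist view after the lift, which could mean a tilt of up to 0.02 rad in the grip, still under the 0.08 limit.

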